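# Load the bottle mixer, lock its collar and press start

### The job

Take the thicker of the two bottles lying on the bench, stand it upright on the bench, cap up, and let go of it; then pick it up again, so that your grip clears the drum's walls, and lower it gently into the mixer's clear drum, so that it stands upright in the middle of the round rubber pad. Next, turn the drum's metal lock collar (the ring with the upright tab) anticlockwise seen from above, all the way to the dark locked mark on the rim, and only then press the mixer's start button fully down, without forcing it, and let it come up again. Leave everything else on the bench where it is, and do not drop the bottle or knock it over.

Things in the scene. Friction and masses are not known exactly. Their poses are not given: they have to be found in the camera images.
- bottle: The bottle to mix: thick white body of square section, 50 x 50 mm (flats along x and y) up to 87 mm, then a short neck and from 93 to 125 mm a black cap of 40 mm diameter; 125 mm long in all, about 250 g. Origin at the centre of its flat base, z axis along the bottle from base to cap. It starts lying on its side.
- slim_bottle: Bystander: slim white bottle of square section, 32 mm wide, with a black cap, 135 mm long, lying on its side; origin at the centre of its base, z axis towards its cap.
- mixer: The mixer, fixed to the bench: white slab 30 mm high, 220 mm along its x, from y = -250 to +110 mm. Origin on the bench below the drum's axis, z up. The drum is a clear upright tube about that axis, open at the top, inner radius 80 mm, outer 86 mm, rim 170 mm above the bench. A white console (120 x 110 mm, top 80 mm up) stands at y = -185 mm.
- pad (a point): Centre of the top of the round rubber pad (80 mm diameter) on the drum's floor, 45 mm above the bench; the bottle stands on it, and its cap is then level with the drum's rim.
- lock_mark (a point): The dark locked mark, a small block (20 x 12 x 16 mm, radially, across, high) on the drum's rim, 83 mm from its axis, 178 mm above the bench; this point is its centre.
- collar_tab (a point): Top centre of the lock collar's upright aluminium tab, 205 mm above the bench. The collar is a ring round the drum (outer radius 98 mm, 142 to 162 mm above the bench) that turns about the drum's axis. The tab stands 124 mm from the axis: 34 mm long radially, 12 mm thick along its travel, 60 mm tall.
- collar (a joint): Angle of the lock collar, rad: grows anticlockwise seen from above; at 1.20 the tab lines up with the locked mark, at 1.25 it meets its stop. Turns with some friction and stays where it is left.
- start_top (a point): Centre of the top face of the round grey start button, 40 mm diameter, on the mixer's console; pressed straight down.
- start (a joint): Travel of the start button, m: 0 is up, 0.008 is fully down (about 5 N); it springs back.
- jar: Bystander: closed jar, 64 mm diameter, 55 mm high, standing; origin under its centre.
- compact: Bystander: flat black round compact, 72 mm diameter, 18 mm high; origin under its centre.
- brush: Bystander: brush 180 mm long lying on the bench; origin under its middle.
- cream_tube: Bystander: white cream tube 130 mm long, 36 x 22 mm, lying flat; origin at the centre of its capped end, z axis along the tube.
- cardbox: Bystander: cardboard box 70 x 100 x 60 mm; origin under its centre.
Things that resemble listed ones, but are neither listed nor needed, are in the scene too. What is shaped like the bottle but blue or yellow is not meant.

How it is judged:
By the outcome, as a careful person would: the job done as asked, in the order asked, and still so for the second after the job is handed in, with the robot touching nothing.
It also fails if it takes over 72 s, if anything falls off the work surface, if the arm or the gripper's body presses on something with over 40 N, if the wrist force passes 120 N, or if a joint passes its speed limit or range.

### The arm

A 6-joint arm with a two-finger parallel gripper is mounted at the origin on the work surface. World frame = base frame: x ahead of the robot, y to its left, z up, the work surface at z = 0. Lengths are in m, angles in rad, forces in N, time in s.
With the tool pointing down it reaches from about 0.25 to 0.8 m from the base axis. Payload 3.9 kg.
Tool frame: the origin (TCP) lies midway between the tips of the shut fingers; the grasp point (between the pads) lies 19 mm behind it; z points along the fingers, y is the line along which they close (so a half turn about z gives the same grasp; the last joint's range is limited). The gripper opens to 85 mm and grips with 20 to 120 N. Pads are 22 mm wide; open, the fingers measure 114 mm over their backs; the gripper's body (76 mm by 85 mm) begins 54 mm behind the grasp point. The pads swing forward as they close: fully open they stand 13 mm farther back than shut.
Start: joints at [-1.145, 0.26, -0.138, 1.173, 0, 1.571], TCP at [0.217, -0.478, 0.231] pointing down, gripper open.
Joint ranges: [-2.78, 2.78], [-0.83, 1.72], [-1.28, 1.37], [-1.9, 2.12], [-1.57, 1.48], [-3.14, 3.14]. Speed limits (rad/s): [2.57, 2.57, 3.14, 3.14, 3.14, 3.14].

### API

Orientations are given as [roll, pitch, yaw] about the fixed x, y, z axes, in that order (R = Rz(yaw) Ry(pitch) Rx(roll)).
In Python, from cell import ctrl gives the robot as it stands. The module is installed in compiled form; this text tells all that it offers.
- The arm moves only by the shell command python3 -m creep 'ROWS' [OPENING] [FORCE]. ROWS is JSON, a list of rows, each a list of 4 numbers: the shift along the tool's x, y, z each as a share of 100 mm, from -1 to 1, then the turn about the tool's z as a share of pi rad, from -1 to 1. A call has 1 to 8 rows; each row is the pose to reach, as a shift and turn from the pose commanded when the call began, along the tool's axes at that moment, turning the shorter way round; what a row does not reach only later rows make up. A row lasts 1/8 s, in which the tool goes at most 62.5 mm and 10.7 degrees, less where a joint would pass 70% of its speed; a pose out of reach is approached as far as the arm can. A call with a number of a shift or a turn outside -1 to 1 is refused whole. A call with a gripper value outside its range is refused whole. OPENING is the opening, from -1 (shut) to 1 (fully open), set as the call begins (- or left out, the last holds). The fingers move at their own pace and stop on an object; FORCE is the grip in N (left out, the last holds). Time passes only in rows, so rows that repeat a pose let the fingers close. It gives the time, the measured TCP pose, the force, the opening and the grip force at its end, in the units of the state.
- ctrl.observe(): the state, without advancing time (a new reading comes with each control period).
- ctrl.get_image(name): name is "scene" or "top"; returns a dict with "pixels" (384x512x3 uint8, blue, green, red), "z_map" (384x512 float32, m along the optical axis (not along the pixel's ray), 0 where there is no reading), "fx", "fy", "cx", "cy" (pixels), "k1" (the pictures are not rectified: a ray, as slopes to the right and down, at radius r is drawn at 1 + k1 r^2 times it, then the intrinsics apply), "world_from_camera" (4x4, takes a point from camera to world coordinates). Camera axes: x right, y down, z forward; pixel columns grow to the right and rows downward; lengths in m; the calibration is good to about 2 mm. A picture is of the moment at which its call begins.
- ctrl.job_done(): hands the job in; it is judged then, once.
The state is a dict: "time": time; "qpos": joint angles; "qvel": joint speeds; "tau": joint torques, N m; "tcp_pos": TCP position; "tcp_rot": TCP orientation; "force": force on the tool from outside, world axes, zero at the start; "wrist_torque": the same for the moment, N m; "opening": finger opening in m; "finger_force": force on a finger pad.
Only numpy, scipy, OpenCV 4.12 (cv2) and the standard library are available. Lean on these libraries where they do the work, as an engineer would, in place of code of your own. Each camera call takes 0.05 s, during which the arm holds its last target. There are 200 camera calls.

## Working session

There is one attempt and no reset: what is moved stays moved. The work goes in short steps, Python scripts to look and compute and a shell command to move; the robot and the scene stay as the last step left them, time stands still between calls to the robot, and variables do not carry over. Pictures are saved under pics/ and viewed, at most 10 in all, crops included, and the job is handed in when it is done.

```bash
mkdir -p pics; ls
cat > h.py <<'E'
import numpy as np, cv2
from cell import ctrl
def grab(name, fn=None):
    im=ctrl.get_image(name)
    if fn: cv2.imwrite('pics/'+fn,im['pixels'])
    np.savez('last_'+name+'.npz',**{k:np.array(v) for k,v in im.items()})
    return im
def load(name): return np.load('last_'+name+'.npz')
def cloud(im):
    h,w=im['z_map'].shape
    u,v=np.meshgrid(np.arange(w),np.arange(h))
    x=(u-im['cx'])/im['fx']; y=(v-im['cy'])/im['fy']
    a,b=x.copy(),y.copy()
    for _ in range(8):
        s=1+im['k1']*(a*a+b*b); a=x/s; b=y/s
    z=im['z_map']; P=np.stack([a*z,b*z,z],-1)
    T=im['world_from_camera']; W=P@T[:3,:3].T+T[:3,3]
    W[z==0]=np.nan
    return W
E
python3 - <<'E'
from h import *
for n in('top','scene'):
    im=grab(n,n+'0.png'); print(n,im['fx'],im['k1'],np.round(im['world_from_camera'],3).tolist())
print(ctrl.observe())
E
```

```text
pics
top 423.33627019199866 -0.15349887532328366 [[0.018, -0.987, 0.162, 0.325], [-1.0, -0.018, 0.004, 0.055], [-0.001, -0.162, -0.987, 1.352], [0.0, 0.0, 0.0, 1.0]]
scene 476.05540042880864 0.01433457200620853 [[-0.834, 0.449, -0.321, 1.043], [0.552, 0.677, -0.487, 0.84], [-0.001, -0.584, -0.812, 1.481], [0.0, 0.0, 0.0, 1.0]]
{'time': 0.1, 'qpos': array([-1.14500253e+00,  2.60653126e-01, -1.39225603e-01,  1.17265392e+00,
        8.39761285e-06,  1.57082064e+00]), 'qvel': array([ 0.00090129, -0.00253626,  0.00234448,  0.00109736, -0.00173015,
       -0.00088386]), 'tau': array([-6.11833475e-04, -4.06507981e+01,  2.54527867e+01,  1.00920908e-02,
       -6.12400822e-05, -9.04970477e-06]), 'tcp_pos': array([ 0.21660946, -0.47759087,  0.23053532]), 'tcp_rot': array([-3.13985633e+00, -8.35538394e-06,  4.25769471e-01]), 'force': array([-0.43177449, -0.5978342 ,  0.20841843]), 'wrist_torque': array([-0.01351609,  0.01389408, -0.06152935]), 'finger_force': 0.0, 'opening': 0.08528735386702894}
```

View pics/top0.png

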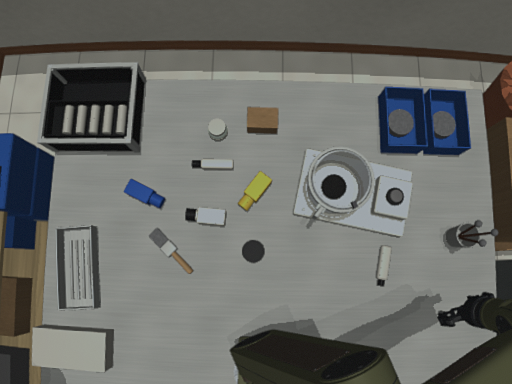

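View pics/scene0.png

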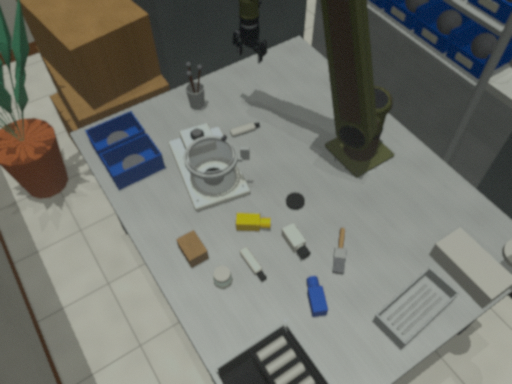

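The top view shows the target bottle at (205,216) with its cap to the left at (191,215). The slim bottle is at (212,163), yellow at (255,190), compact at (253,251), drum at (340,180) and the console button at (396,197). I'll enlarge these and measure.

Run:
```python
from h import *
im=load('top'); p=im['pixels']
a=cv2.resize(p[135:265,150:270],None,fx=4,fy=4,interpolation=cv2.INTER_CUBIC)
b=cv2.resize(p[140:240,290:415],None,fx=4.8,fy=4.8,interpolation=cv2.INTER_CUBIC)
cv2.imwrite('pics/cropA.png',a);cv2.imwrite('pics/cropB.png',b)
W=cloud(im)
def q(u,v): print((u,v),np.round(W[v,u],3))
for u,v in [(188,216),(192,216),(198,216),(212,217),(222,217),(212,210),(212,224),(200,163),(230,164),(244,204),(248,198),(262,178),(253,251),(217,130),(396,197),(352,206),(314,215),(318,212),(334,186)]: q(u,v)
# bottle mask: height>0.03 in region
def box(u0,u1,v0,v1,zmin,zmax):
    S=W[v0:v1,u0:u1].reshape(-1,3); S=S[(S[:,2]>zmin)&(S[:,2]<zmax)]
    r=cv2.minAreaRect((S[:,:2]*1000).astype(np.float32)); print(len(S),r,np.median(S[:,2])); return S
box(180,232,204,230,.025,.07)
S=box(376,414,175,220,.075,.12)
S=box(290,380,140,235,.160,.30)
print('tab',[np.round(s,3) for s in S[S[:,2]>.19]])
R=S[(S[:,2]>.16)&(S[:,2]<.178)]
A=np.c_[2*R[:,:2],np.ones(len(R))]
print('rim fit',np.linalg.lstsq(A,(R[:,:2]**2).sum(1),rcond=None)[0])
S=box(290,380,140,235,.04,.05);print(S[:,:2].mean(0))
```

```text
(188, 216) [0.468 0.266 0.044]
(192, 216) [0.469 0.254 0.041]
(198, 216) [0.468 0.234 0.05 ]
(212, 217) [0.466 0.19  0.048]
(222, 217) [0.466 0.159 0.054]
(212, 210) [0.487 0.191 0.052]
(212, 224) [0.445 0.19  0.042]
(200, 163) [0.641 0.237 0.032]
(230, 164) [0.639 0.14  0.034]
(244, 204) [0.508 0.092 0.049]
(248, 198) [0.528 0.08  0.046]
(262, 178) [0.592 0.037 0.049]
(253, 251) [0.364 0.061 0.021]
(217, 130) [0.744 0.183 0.058]
(396, 197) [ 0.53  -0.37   0.106]
(352, 206) [ 0.489 -0.215  0.183]
(314, 215) [ 0.461 -0.106  0.194]
(318, 212) [ 0.468 -0.115  0.209]
(334, 186) [ 0.57 -0.19  0.05]
619 ((471.15704345703125, 213.6802978515625), (126.29190063476562, 50.893951416015625), 85.79914093017578) 0.04921392252079149
1239 ((534.8175048828125, -369.6158752441406), (109.25639343261719, 120.89298248291016), 78.9490966796875) 0.08113603333176278
1075 ((566.6834106445312, -189.80844116210938), (205.07923889160156, 192.78933715820312), 7.087582111358643) 0.16571666391937945
tab [array([ 0.499, -0.219,  0.192]), array([ 0.485, -0.124,  0.203]), array([ 0.485, -0.127,  0.202]), array([ 0.48
[... 1400 characters left out ...]
208]), array([ 0.462, -0.121,  0.206]), array([ 0.461, -0.106,  0.194]), array([ 0.46 , -0.107,  0.205]), array([ 0.459, -0.11 ,  0.206]), array([ 0.459, -0.112,  0.21 ]), array([ 0.46 , -0.115,  0.204]), array([ 0.459, -0.117,  0.21 ]), array([ 0.458, -0.106,  0.191]), array([ 0.457, -0.108,  0.202]), array([ 0.457, -0.11 ,  0.204]), array([ 0.457, -0.113,  0.204]), array([ 0.457, -0.116,  0.201]), array([ 0.456, -0.109,  0.191]), array([ 0.454, -0.11 ,  0.202]), array([ 0.454, -0.113,  0.205])]
rim fit [ 0.56977598 -0.18884422 -0.35238582]
558 ((567.4722290039062, -218.14962768554688), (226.4060821533203, 166.8511505126953), 88.33212280273438) 0.045506833640444055
[ 0.57072648 -0.20040581]
```

View pics/cropA.png

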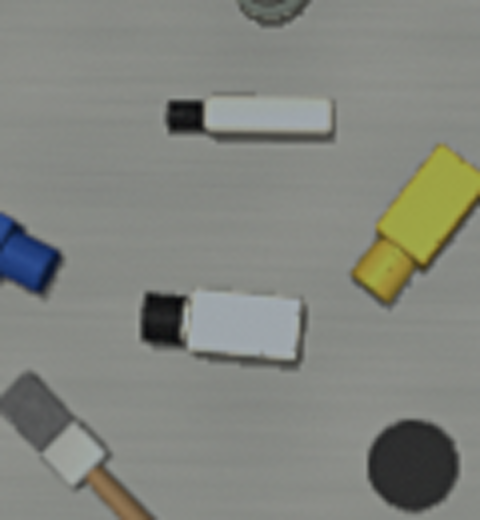

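View pics/cropB.png

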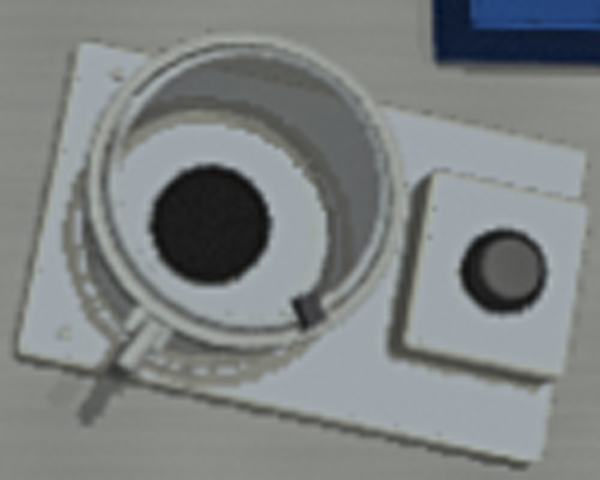

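The crops show the cap centre at crop-A (165,318) and the base edge at (302,330), with the yellow cap about 20 mm clear of where the bottle will stand. In crop B the tab is at (145,340), the dark mark at (308,310), the pad at (210,225) and the button at (512,268). From these:

- Drum axis ≈ (.570, −.190).
- Tab at r = .123, 144°, and mark at r = .083, about 201°. That is 57° of travel.

Both radii match the given sizes. Next I'll move over the cap.

```bash
for i in 1 2 3 4; do python3 -m creep '[[0.4,-0.4,0,0],[0.8,-0.8,0,0],[1,-1,0,0]]' 1 20 >/dev/null; done
python3 -m creep '[[0.4,-0.4,0,0],[0.8,-0.8,0,0],[1,-1,0,0]]' 1 20
python3 -m creep '[[0.2,-0.3,0,-0.05],[0.37,-0.67,0,-0.1],[0.37,-0.67,0,-0.16],[0.37,-0.67,0,-0.22],[0.37,-0.67,0,-0.28],[0.37,-0.67,0,-0.341],[0.37,-0.67,0,-0.341]]'
python3 - <<'E'
from h import *
# refine: cap centre + body axis from saved cloud
W=cloud(load('top'));S=W[200:232,180:235].reshape(-1,3)
B=S[(S[:,2]>.04)&(S[:,2]<.06)]
for y0 in np.arange(.14,.29,.012):
    s=B[(B[:,1]>y0)&(B[:,1]<y0+.012)]
    if len(s): print(round(y0,3),len(s),np.round([s[:,0].min(),s[:,0].max(),s[:,1].min(),s[:,1].max()],3))
M=W[190:215,340:365].reshape(-1,3);M=M[(M[:,2]>.178)];print('mark',np.round(M.mean(0),4),len(M))
T=W[200:225,300:330].reshape(-1,3);T=T[T[:,2]>.198];print('tab',np.round(T.mean(0),4))
N=W[185:207,385:408].reshape(-1,3);N=N[N[:,2]>.095];print('btn',np.round(N.mean(0),4),len(N))
E
```

```text
time: 1.98
tcp_pos: [0.4662, 0.1863, 0.2307]
tcp_rot: [-3.141, 0.0, 0.428]
force: [1.0, 0.6, -1.0]
opening: 0.0855
finger_force: 0.0
time: 2.85
tcp_pos: [0.4714, 0.2599, 0.2308]
tcp_rot: [-3.141, 0.001, 1.495]
force: [-0.1, 0.2, 0.5]
opening: 0.0854
finger_force: 0.0
0.14 7 [0.471 0.489 0.15  0.151]
0.152 65 [0.442 0.493 0.152 0.163]
0.164 65 [0.442 0.491 0.165 0.175]
0.176 66 [0.444 0.495 0.177 0.188]
0.188 59 [0.445 0.495 0.189 0.2  ]
0.2 63 [0.446 0.494 0.2   0.212]
0.212 59 [0.446 0.497 0.212 0.224]
0.224 63 [0.447 0.497 0.224 0.236]
0.236 31 [0.45  0.487 0.236 0.248]
0.248 31 [0.459 0.491 0.248 0.26 ]
0.26 27 [0.462 0.487 0.26  0.272]
0.272 16 [0.459 0.49  0.272 0.276]
mark [ 0.4938 -0.221   0.1857] 36
tab [ 0.4695 -0.1188  0.2051]
btn [ 0.5335 -0.3687  0.1035] 149
```

```bash
python3 -m creep '[[0,0.025,0.4,0],[0,0.025,0.8,0],[0,0.025,1,0]]' >/dev/null
python3 -m creep '[[0,0,0.4,0],[0,0,0.8,0],[0,0,0.9,0]]'
python3 -m creep '[[0,0,0.15,0],[0,0,0.26,0],[0,0,0.35,0],[0,0,0.35,0]]'
python3 -m creep '[[0,0,0,0],[0,0,0,0],[0,0,0,0],[0,0,0,0],[0,0,0,0],[0,0,0,0]]' -1 25
```

```text
time: 3.6
tcp_pos: [0.4719, 0.2586, 0.0388]
tcp_rot: [-3.137, 0.003, 1.495]
force: [0.4, 0.2, 0.8]
opening: 0.0856
finger_force: 0.0
time: 4.1
tcp_pos: [0.4739, 0.2597, 0.006]
tcp_rot: [-3.141, 0.0, 1.497]
force: [0.4, -0.1, 0.2]
opening: 0.0853
finger_force: 0.0
time: 4.85
tcp_pos: [0.475, 0.2603, 0.0069]
tcp_rot: [3.14, -0.001, 1.497]
force: [0.3, -0.4, 5.0]
opening: 0.0394
finger_force: 24.6
```

```bash
python3 -m creep '[[-0.025,0,-0.085,0],[-0.06,0,-0.175,0],[-0.1,0,-0.26,0],[-0.15,0,-0.345,0],[-0.21,0,-0.425,0],[-0.27,0,-0.5,0],[-0.34,0,-0.57,0],[-0.416,0,-0.632,0]]' -1 20
python3 - <<'E'
from h import *
im=grab('scene'); p=im['pixels']
cv2.imwrite('pics/s1.png',cv2.resize(p[170:300,220:370],None,fx=4,fy=4))
E
```

```text
time: 5.85
tcp_pos: [0.4711, 0.2179, 0.07]
tcp_rot: [3.142, 0.0, 1.497]
force: [0.4, -0.2, -2.9]
opening: 0.0393
finger_force: 20.6
```

View pics/s1.png

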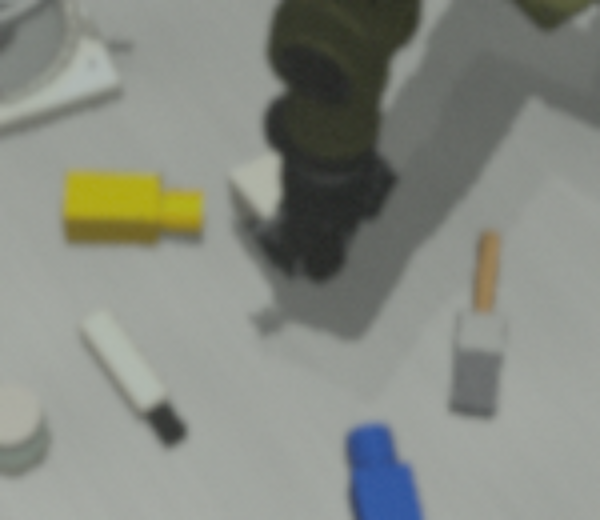

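The bottle's white body shows at crop (255,185) below the gripper, still tilted and clear of yellow. I'll estimate the tilt from depth.

Run:
```python
from h import *
for n in('scene','top'):
    im=load('scene') if n=='scene' else grab('top')
    W=cloud(im);p=im['pixels'].astype(int)
    m=(np.abs(W[...,0]-.46)<.05)&(W[...,1]>.06)&(W[...,1]<.25)&(W[...,2]>.006)&(p.min(-1)>125)
    ys,xs=np.nonzero(m)
    print(n,len(xs)); 
    for i in range(0,len(xs),max(1,len(xs)//25)): print(xs[i],ys[i],np.round(W[ys[i],xs[i]],3))
```

```text
scene 154
286 208 [0.449 0.11  0.087]
286 209 [0.449 0.111 0.081]
283 210 [0.462 0.11  0.084]
289 210 [0.447 0.125 0.09 ]
283 211 [0.467 0.116 0.09 ]
289 211 [0.451 0.13  0.094]
282 212 [0.472 0.118 0.09 ]
289 212 [0.452 0.132 0.091]
282 213 [0.473 0.119 0.086]
288 213 [0.46  0.136 0.096]
281 214 [0.479 0.122 0.088]
287 214 [0.462 0.134 0.089]
280 215 [0.484 0.123 0.088]
286 215 [0.469 0.137 0.093]
280 216 [0.488 0.128 0.091]
286 216 [0.473 0.142 0.096]
281 217 [0.488 0.135 0.094]
287 217 [0.473 0.148 0.098]
285 218 [0.482 0.15  0.102]
283 219 [0.488 0.146 0.095]
289 219 [0.474 0.161 0.102]
287 220 [0.482 0.16  0.102]
286 221 [0.486 0.161 0.101]
287 222 [0.485 0.165 0.098]
287 223 [0.49  0.172 0.107]
283 235 [0.494 0.16  0.013]
top 395
212 205 [0.509 0.196 0.007]
216 209 [0.484 0.173 0.104]
213 210 [0.481 0.182 0.104]
228 210 [0.482 0.138 0.1  ]
219 211 [0.478 0.164 0.102]
235 211 [0.481 0.117 0.089]
223 212 [0.476 0.153 0.101]
238 212 [0.479 0.108 0.086]
227 213 [0.474 0.141 0.094]
218 214 [0.47  0.167 0.099]
233 214 [0.472 0.123 0.092]
223 215 [0.467 0.153 0.096]
238 215 [0.47  0.108 0.085]
229 216 [0.465 0.135 0.092]
221 217 [0.461 0.158 0.095]
236 217 [0.463 0.114 0.091]
229 218 [0.459 0.135 0.094]
222 219 [0.455 0.155 0.099]
237 219 [0.457 0.111 0.085]
229 220 [0.453 0.134 0.094]
224 221 [0.45  0.149 0.096]
218 222 [0.445 0.166 0.106]
233 222 [0.448 0.123 0.09 ]
228 223 [0.444 0.137 0.093]
225 224 [0.441 0.146 0.097]
228 225 [0.438 0.137 0.091]
236 231 [0.427 0.117 0.006]
```

Depth shows the bottle tilted only about 14°. The grip friction is carrying it, so it isn't pivoting. I'll set it down flat again, regrip near the very end of the cap where there's less pad contact and a longer lever, and let it swing to hanging.

```bash
python3 -m creep '[[0.2,-0.1,0,0],[0.4,-0.2,0.1,0],[0.4,-0.2,0.25,0],[0.4,-0.2,0.4,0],[0.4,-0.2,0.5,0],[0.4,-0.2,0.57,0],[0.4,-0.2,0.62,0],[0.4,-0.2,0.62,0]]'
python3 -m creep '[[0,0,0,0],[0,0,0,0],[0,0,0,0],[0.2,0,0,0],[0.2,0,0,0]]' 0.3
python3 -m creep '[[0,0,0,0],[0,0,0,0],[0,0,0,0],[0,0,0,0],[0,0,0,0]]' -1 20
python3 - <<'E'
from h import *
im=grab('top');W=cloud(im);S=W[195:245,170:240].reshape(-1,3)
B=S[(S[:,2]>.035)&(S[:,2]<.065)&(S[:,1]<.25)]
print(np.round(B[:,1].min(),3))
for y0 in np.arange(.12,.25,.02):
    s=B[(B[:,1]>y0)&(B[:,1]<y0+.02)]
    if len(s): print(round(y0,3),len(s),np.round([s[:,0].min(),s[:,0].max(),np.median(s[:,2])],3))
E
```

```text
time: 6.95
tcp_pos: [0.4545, 0.2596, 0.0076]
tcp_rot: [3.141, 0.0, 1.497]
force: [1.2, 0.8, -1.3]
opening: 0.0392
finger_force: 20.7
time: 7.58
tcp_pos: [0.4566, 0.2819, 0.0078]
tcp_rot: [3.14, -0.002, 1.499]
force: [-0.0, -0.6, 0.0]
opening: 0.055
finger_force: 0.0
time: 8.2
tcp_pos: [0.4557, 0.2799, 0.0076]
tcp_rot: [3.141, -0.001, 1.497]
force: [-0.0, 2.0, 1.2]
opening: 0.0388
finger_force: 20.1
0.108
0.14 52 [0.42  0.467 0.049]
0.16 105 [0.42  0.469 0.051]
0.18 108 [0.42  0.469 0.051]
0.2 100 [0.422 0.472 0.05 ]
0.22 98 [0.423 0.472 0.05 ]
0.24 37 [0.432 0.466 0.042]
```

```bash
python3 -m creep '[[0,0,-0.3,0],[0,0,-0.8,0],[0,0,-1,0],[0,0,-1,0]]'
python3 -m creep '[[0,0,-0.4,0],[0,0,-0.7,0],[0,0,-0.7,0],[0,0,-0.7,0]]'
python3 - <<'E'
from h import *
for n in('top','scene'):
    im=grab(n);W=cloud(im);p=im['pixels'].astype(int)
    m=(np.abs(W[...,0]-.45)<.05)&(W[...,1]>.06)&(W[...,1]<.30)&(W[...,2]>.012)&(p.min(-1)>115)
    ys,xs=np.nonzero(m); print(n,len(xs))
    for i in range(0,len(xs),max(1,len(xs)//12)): print(xs[i],ys[i],np.round(W[ys[i],xs[i]],3))
p=load('scene')['pixels']
cv2.imwrite('pics/s2.png',cv2.resize(p[130:280,240:390],None,fx=4,fy=4))
E
```

```text
time: 8.75
tcp_pos: [0.4564, 0.2796, 0.1085]
tcp_rot: [3.139, -0.0, 1.497]
force: [-0.3, -0.4, -3.5]
opening: 0.039
finger_force: 25.4
time: 9.25
tcp_pos: [0.4543, 0.2787, 0.1751]
tcp_rot: [-3.138, 0.003, 1.497]
force: [-0.6, 1.3, -2.9]
opening: 0.0387
finger_force: 25.5
top 72
124 164 [0.493 0.289 0.635]
189 210 [0.472 0.245 0.163]
189 211 [0.47  0.245 0.16 ]
189 212 [0.466 0.244 0.164]
190 213 [0.464 0.242 0.159]
192 214 [0.461 0.235 0.167]
192 216 [0.455 0.234 0.17 ]
191 218 [0.449 0.237 0.167]
191 220 [0.443 0.237 0.167]
188 223 [0.435 0.246 0.165]
188 224 [0.432 0.246 0.164]
187 225 [0.429 0.248 0.166]
scene 12
325 102 [0.441 0.217 0.672]
314 126 [0.498 0.251 0.652]
278 220 [0.473 0.099 0.014]
284 221 [0.457 0.114 0.014]
282 225 [0.473 0.124 0.013]
300 226 [0.476 0.224 0.144]
298 227 [0.471 0.209 0.113]
299 227 [0.475 0.218 0.129]
297 228 [0.473 0.206 0.104]
298 228 [0.474 0.213 0.114]
296 229 [0.475 0.204 0.096]
297 229 [0.474 0.208 0.1  ]
```

View pics/s2.png

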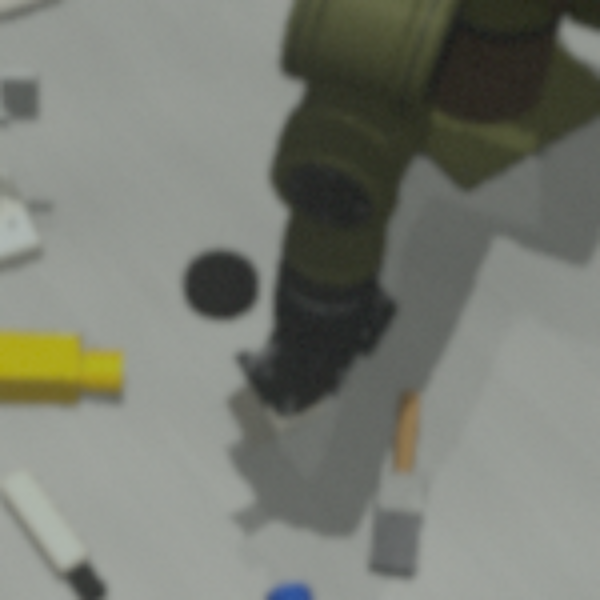

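The bottle has swung most of the way to hanging, with its white edge visible at crop (290,420). It is still tilted about 20°, so a short vertical shake should settle it.

```bash
python3 -m creep '[[0,0,-0.5,0],[0,0,0,0],[0,0,-0.5,0],[0,0,0,0],[0,0,-0.5,0],[0,0,0,0],[0,0,0,0]]'
cat > t.py <<'E'
from h import *
def body(n,im):
    W=cloud(im);p=im['pixels'].astype(int)
    o=ctrl.observe()['tcp_pos']
    m=(np.abs(W[...,0]-o[0])<.045)&(np.abs(W[...,1]-o[1]+.03)<.09)&(W[...,2]>.02)&(W[...,2]<o[2]+.02)&(p.min(-1)>100)
    ys,xs=np.nonzero(m); P=W[m]; print(n,len(xs))
    for i in np.argsort(P[:,2])[::max(1,len(xs)//12)]: print(xs[i],ys[i],np.round(P[i],3))
for n in('top','scene'): body(n,grab(n))
E
python3 t.py
```

```text
time: 10.22
tcp_pos: [0.4518, 0.2772, 0.173]
tcp_rot: [-3.133, 0.007, 1.497]
force: [-1.2, -0.2, -2.8]
opening: 0.0392
finger_force: 23.6
top 67
195 214 [0.469 0.237 0.095]
188 226 [0.428 0.248 0.149]
188 223 [0.436 0.248 0.15 ]
189 223 [0.436 0.245 0.15 ]
185 226 [0.427 0.256 0.151]
188 221 [0.442 0.248 0.152]
190 213 [0.465 0.243 0.152]
187 225 [0.43  0.25  0.153]
185 224 [0.433 0.256 0.154]
188 218 [0.45  0.248 0.154]
189 217 [0.453 0.245 0.154]
182 226 [0.427 0.264 0.155]
187 222 [0.439 0.25  0.155]
189 221 [0.441 0.244 0.157]
scene 89
305 246 [0.478 0.262 0.069]
302 238 [0.477 0.241 0.091]
304 233 [0.478 0.248 0.134]
320 237 [0.447 0.293 0.144]
321 236 [0.443 0.293 0.146]
313 239 [0.473 0.288 0.148]
304 231 [0.479 0.249 0.149]
305 230 [0.475 0.248 0.15 ]
304 229 [0.475 0.243 0.151]
322 231 [0.432 0.282 0.152]
320 236 [0.449 0.294 0.152]
307 233 [0.478 0.262 0.154]
314 238 [0.471 0.29  0.155]
```

The shake worked: the shoulder is now level (z ≈ .151 at both edges), so the base is about 64 mm up. I'll lower it to contact.

```bash
python3 -m creep '[[0,0,0.2,0],[0,0,0.4,0],[0,0,0.5,0],[0,0,0.55,0],[0,0,0.55,0]]' 
python3 -m creep '[[0,0,0.02,0],[0,0,0.04,0],[0,0,0.06,0],[0,0,0.06,0]]' 
python3 -m creep '[[0,0,0.02,0],[0,0,0.04,0],[0,0,0.04,0]]'
python3 -c "
import t"
```

```text
time: 10.95
tcp_pos: [0.456, 0.2799, 0.1229]
tcp_rot: [3.141, -0.0, 1.497]
force: [0.2, -0.1, -2.4]
opening: 0.0386
finger_force: 23.6
time: 11.45
tcp_pos: [0.4555, 0.2796, 0.1164]
tcp_rot: [-3.141, 0.0, 1.497]
force: [-1.5, 0.2, -2.3]
opening: 0.0392
finger_force: 23.6
time: 11.82
tcp_pos: [0.4554, 0.2796, 0.1123]
tcp_rot: [-3.141, 0.0, 1.497]
force: [-0.2, -0.5, -2.5]
opening: 0.0391
finger_force: 23.6
top 59
195 214 [0.474 0.243 0.054]
191 215 [0.467 0.25  0.086]
192 216 [0.463 0.247 0.088]
189 213 [0.472 0.256 0.088]
191 214 [0.469 0.25  0.089]
190 227 [0.43  0.251 0.09 ]
190 221 [0.448 0.252 0.091]
190 215 [0.466 0.252 0.091]
190 223 [0.442 0.251 0.091]
191 213 [0.472 0.25  0.092]
188 225 [0.436 0.257 0.092]
190 220 [0.451 0.252 0.093]
190 218 [0.457 0.252 0.093]
190 219 [0.454 0.251 0.094]
191 216 [0.463 0.249 0.096]
scene 72
300 248 [0.48  0.241 0.026]
301 243 [0.478 0.242 0.059]
310 251 [0.478 0.29  0.077]
308 246 [0.474 0.273 0.081]
315 248 [0.46  0.293 0.084]
312 249 [0.472 0.291 0.085]
310 249 [0.478 0.288 0.086]
320 245 [0.441 0.295 0.087]
308 248 [0.482 0.282 0.088]
307 245 [0.478 0.271 0.089]
308 247 [0.48 0.28 0.09]
317 246 [0.454 0.294 0.091]
```

```bash
python3 -m creep '[[0,0,0.02,0],[0,0,0.03,0],[0,0,0.03,0]]' 
python3 -m creep '[[0,0,0.01,0],[0,0,0.02,0],[0,0,0.02,0]]'
python3 -m creep '[[0,0,0.01,0],[0,0,0.02,0],[0,0,0.02,0]]'
python3 -m creep '[[0,0,0.01,0],[0,0,0.02,0],[0,0,0.02,0]]'
python3 -m creep '[[0,0,0.01,0],[0,0,0.02,0],[0,0,0.02,0]]'
```

```text
time: 12.3
tcp_pos: [0.4564, 0.2801, 0.1113]
tcp_rot: [3.14, -0.001, 1.497]
force: [-1.7, -0.7, 7.6]
opening: 0.0392
finger_force: 24.5
time: 12.68
tcp_pos: [0.4572, 0.2805, 0.111]
tcp_rot: [3.137, -0.003, 1.497]
force: [-2.8, -2.7, 17.6]
opening: 0.039
finger_force: 25.4
time: 13.05
tcp_pos: [0.4583, 0.281, 0.1107]
tcp_rot: [3.135, -0.004, 1.497]
force: [-4.3, -2.9, 25.7]
opening: 0.0385
finger_force: 26.6
time: 13.42
tcp_pos: [0.459, 0.2816, 0.1105]
tcp_rot: [3.133, -0.006, 1.497]
force: [-6.3, -4.1, 35.9]
opening: 0.0391
finger_force: 27.9
time: 13.8
tcp_pos: [0.4596, 0.2822, 0.1092]
tcp_rot: [3.131, -0.008, 1.497]
force: [-6.7, -4.1, 38.2]
opening: 0.0386
finger_force: 29.7
```

```bash
python3 -m creep '[[0,0,-0.03,0],[0,0,-0.06,0],[0,0,-0.09,0],[0,0,-0.09,0]]' 
python3 -m creep '[[0,0,0,0],[0,0,0,0],[0,0,0,0],[0,0,0,0],[0,0,0,0]]' 0.6
python3 -m creep '[[0,0,-0.3,0],[0,0,-0.6,0],[0,0,-0.6,0]]' 1
python3 -c "
import t"
python3 -c "
from h import *
cv2.imwrite('pics/s3.png',cv2.resize(load('scene')['pixels'][130:280,240:390],None,fx=4,fy=4))"
```

```text
time: 14.3
tcp_pos: [0.455, 0.2792, 0.1101]
tcp_rot: [-3.14, 0.001, 1.497]
force: [-1.4, -0.7, 2.6]
opening: 0.0387
finger_force: 26.4
time: 14.92
tcp_pos: [0.4556, 0.2797, 0.1105]
tcp_rot: [3.142, -0.0, 1.497]
force: [0.6, -0.9, -0.8]
opening: 0.0682
finger_force: 0.0
time: 15.3
tcp_pos: [0.4573, 0.2808, 0.1729]
tcp_rot: [3.137, -0.003, 1.497]
force: [-0.4, 0.3, 0.0]
opening: 0.0851
finger_force: 0.0
top 76
199 217 [0.467 0.233 0.028]
185 229 [0.424 0.267 0.083]
181 213 [0.472 0.281 0.085]
187 229 [0.424 0.261 0.086]
194 224 [0.44  0.24  0.086]
194 217 [0.461 0.241 0.087]
194 222 [0.446 0.24  0.088]
191 227 [0.43  0.248 0.088]
194 220 [0.451 0.24  0.089]
183 227 [0.43  0.272 0.089]
193 228 [0.427 0.242 0.09 ]
193 230 [0.421 0.242 0.091]
191 215 [0.466 0.249 0.092]
scene 97
301 247 [0.473 0.239 0.023]
301 240 [0.472 0.233 0.062]
314 246 [0.455 0.282 0.075]
310 248 [0.472 0.282 0.079]
309 245 [0.469 0.272 0.082]
303 238 [0.471 0.24  0.084]
318 241 [0.436 0.278 0.085]
311 244 [0.464 0.275 0.087]
304 241 [0.477 0.253 0.088]
320 240 [0.43  0.28  0.088]
309 246 [0.475 0.278 0.089]
319 239 [0.431 0.276 0.091]
314 228 [0.434 0.246 0.123]
```

View pics/s3.png

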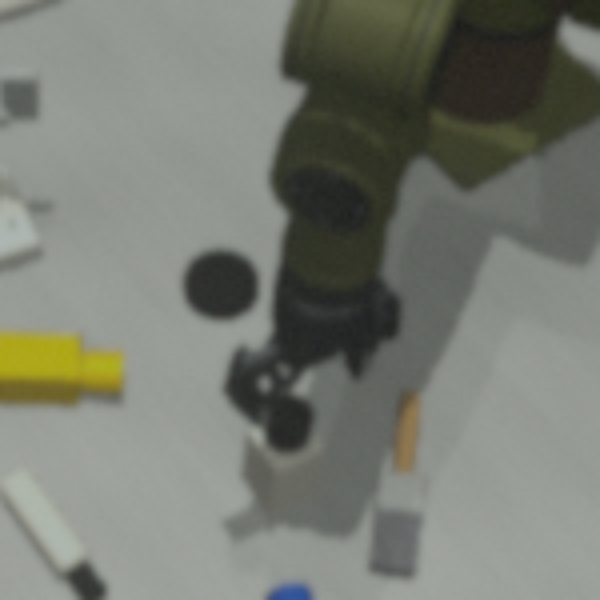

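The bottle stands upright, cap up, at crop (285,430), centred near (.448, .259). I'll recentre over it, grip the cap and lift.

```bash
python3 -m creep '[[-0.2,-0.06,0,0],[-0.2,-0.06,0,0],[-0.2,-0.06,0.3,0],[-0.2,-0.06,0.6,0],[-0.2,-0.06,0.75,0],[-0.2,-0.06,0.76,0]]' 
python3 -m creep '[[0,0,0,0],[0,0,0,0],[0,0,0,0],[0,0,0,0],[0,0,0,0],[0,0,0,0]]' -1 40
python3 -m creep '[[0,0,-0.1,0],[0,0,-0.5,0],[0,0,-1,0],[0,0,-1,0],[0,0,-1,0]]'
python3 -m creep '[[0,0,-0.5,0],[0,0,-1,0],[0,0,-1,0],[0,0,-1,0]]'
python3 -c "
import t"
```

```text
time: 16.15
tcp_pos: [0.4473, 0.26, 0.0932]
tcp_rot: [-3.139, 0.001, 1.497]
force: [0.3, -0.2, 0.3]
opening: 0.0854
finger_force: 0.0
time: 16.9
tcp_pos: [0.4491, 0.2607, 0.0956]
tcp_rot: [3.139, -0.001, 1.497]
force: [0.2, -0.9, 5.5]
opening: 0.039
finger_force: 40.1
time: 17.52
tcp_pos: [0.4473, 0.2598, 0.1937]
tcp_rot: [-3.14, 0.001, 1.497]
force: [-0.2, 0.7, -2.7]
opening: 0.0389
finger_force: 41.6
time: 18.02
tcp_pos: [0.4471, 0.2596, 0.2922]
tcp_rot: [-3.138, 0.002, 1.497]
force: [-0.3, 0.7, -3.4]
opening: 0.0388
finger_force: 42.0
top 68
191 211 [0.464 0.232 0.207]
182 206 [0.468 0.245 0.28 ]
183 206 [0.468 0.242 0.282]
184 218 [0.437 0.238 0.282]
182 224 [0.421 0.242 0.283]
185 214 [0.447 0.235 0.284]
182 222 [0.426 0.242 0.284]
183 219 [0.434 0.24  0.284]
185 211 [0.454 0.235 0.285]
183 222 [0.426 0.239 0.285]
184 217 [0.439 0.237 0.285]
185 209 [0.459 0.235 0.286]
180 221 [0.428 0.247 0.286]
183 210 [0.457 0.24  0.288]
scene 107
322 224 [0.435 0.28  0.195]
312 228 [0.475 0.278 0.204]
305 215 [0.466 0.229 0.208]
306 211 [0.471 0.236 0.245]
316 215 [0.467 0.278 0.271]
326 210 [0.433 0.283 0.277]
313 213 [0.474 0.271 0.28 ]
312 210 [0.471 0.261 0.281]
316 214 [0.47  0.28  0.282]
321 212 [0.453 0.283 0.283]
327 208 [0.43  0.282 0.284]
321 211 [0.452 0.281 0.285]
319 212 [0.46  0.281 0.286]
317 212 [0.466 0.278 0.287]
```

```bash
python3 -m creep '[[0,0,-0.3,0],[0,0,-0.5,0],[0,0,-0.5,0]]' >/dev/null
for i in 1 2 3 4 5; do python3 -m creep '[[-0.3,0.1,0,0],[-0.6,0.2,0,0],[-0.88,0.31,0,0]]' >/dev/null; done
python3 -m creep '[[0,0,0,0],[0,0,0,0],[0,0,0,0]]'
python3 - <<'E'
from h import *
im=grab('top'); W=cloud(im); p=im['pixels'].astype(int)
# drum rim and pad refit from both images (rim z .165-.176)
def fit(R):
    A=np.c_[2*R[:,:2],np.ones(len(R))];s=np.linalg.lstsq(A,(R[:,:2]**2).sum(1),rcond=None)[0]
    return np.round([s[0],s[1],np.sqrt(s[2]+s[0]**2+s[1]**2)],4),len(R)
import os
W0=W
R=W0[145:235,290:385].reshape(-1,3); r=np.hypot(R[:,0]-.57,R[:,1]+.19)
k=(r<.091)&(r>.075)&(np.abs(R[:,2]-.170)<.006); print('rim',fit(R[k]))
print('body',np.round(np.percentile(R[(R[:,2]>.3)&(R[:,2]<.345)&(r<.05)],[3,97],axis=0),3))
E
python3 t.py
```

```text
time: 20.75
tcp_pos: [0.5699, -0.1891, 0.3439]
tcp_rot: [-3.14, -0.001, 1.498]
force: [-0.6, -0.3, -3.5]
opening: 0.0391
finger_force: 42.0
rim (array([ 0.5706, -0.1898,  0.0834]), 259)
body [[ 0.543 -0.184  0.302]
 [ 0.592 -0.163  0.341]]
top 500
315 179 [ 0.597 -0.133  0.023]
351 192 [ 0.556 -0.249  0.027]
319 179 [ 0.596 -0.146  0.028]
347 198 [ 0.536 -0.235  0.029]
348 193 [ 0.552 -0.238  0.03 ]
344 199 [ 0.533 -0.225  0.031]
342 198 [ 0.536 -0.218  0.031]
351 188 [ 0.568 -0.248  0.032]
315 178 [ 0.598 -0.132  0.033]
321 193 [ 0.55  -0.151  0.034]
325 177 [ 0.6   -0.162  0.045]
347 171 [ 0.555 -0.169  0.335]
348 159 [ 0.585 -0.172  0.338]
scene 590
205 167 [ 0.574 -0.258  0.022]
211 161 [ 0.542 -0.265  0.03 ]
203 168 [ 0.587 -0.249  0.033]
202 163 [ 0.58  -0.269  0.039]
210 157 [ 0.542 -0.27   0.05 ]
213 156 [ 0.535 -0.258  0.063]
206 154 [ 0.557 -0.271  0.076]
197 156 [ 0.595 -0.27   0.09 ]
201 146 [ 0.57  -0.277  0.125]
197 143 [ 0.586 -0.271  0.158]
199 139 [ 0.575 -0.274  0.17 ]
203 127 [ 0.595 -0.175  0.332]
215 116 [ 0.546 -0.179  0.352]
```

Rim fit and bottle centre agree within about 1 mm, so I'll lower it into the drum.

```bash
python3 -m creep '[[0,0,0.25,0],[0,0,0.5,0],[0,0,0.75,0],[0,0,1,0]]' >/dev/null
python3 -m creep '[[0,0,0.2,0],[0,0,0.4,0],[0,0,0.6,0],[0,0,0.75,0],[0,0,0.88,0],[0,0,0.95,0],[0,0,0.97,0],[0,0,0.97,0]]'
python3 -m creep '[[0,0,0.01,0],[0,0,0.02,0],[0,0,0.03,0],[0,0,0.03,0]]'
python3 -m creep '[[0,0,0.01,0],[0,0,0.02,0],[0,0,0.02,0]]'
```

```text
time: 22.4
tcp_pos: [0.5706, -0.1901, 0.1478]
tcp_rot: [3.141, 0.0, 1.497]
force: [-1.2, -0.1, -2.5]
opening: 0.0391
finger_force: 42.1
time: 22.9
tcp_pos: [0.5702, -0.19, 0.1444]
tcp_rot: [-3.141, -0.0, 1.497]
force: [-0.3, -0.4, -1.8]
opening: 0.0389
finger_force: 42.1
time: 23.28
tcp_pos: [0.5702, -0.19, 0.1424]
tcp_rot: [-3.141, -0.0, 1.497]
force: [0.2, -0.0, -2.7]
opening: 0.039
finger_force: 42.1
```

```bash
python3 -m creep '[[0,0,0.01,0],[0,0,0.02,0],[0,0,0.02,0]]'
python3 -m creep '[[0,0,0.005,0],[0,0,0.01,0],[0,0,0.01,0]]'
python3 -m creep '[[0,0,0.005,0],[0,0,0.01,0],[0,0,0.01,0]]'
```

```text
time: 23.65
tcp_pos: [0.5704, -0.1901, 0.1407]
tcp_rot: [3.141, 0.0, 1.497]
force: [-0.2, 0.4, -1.1]
opening: 0.0388
finger_force: 42.1
time: 24.02
tcp_pos: [0.5705, -0.1902, 0.1406]
tcp_rot: [3.14, 0.0, 1.497]
force: [-0.5, 1.8, 5.1]
opening: 0.0391
finger_force: 42.9
time: 24.4
tcp_pos: [0.5707, -0.1902, 0.1405]
tcp_rot: [3.14, 0.001, 1.497]
force: [-2.5, 1.3, 9.7]
opening: 0.0388
finger_force: 43.3
```

The bottle is seated on the pad (contact at z ≈ .1405, as expected). I'll release it, rise and turn to line up with the tab.

```bash
python3 -m creep '[[0,0,-0.015,0],[0,0,-0.015,0]]' 
python3 -m creep '[[0,0,0,0],[0,0,0,0],[0,0,0,0],[0,0,0,0],[0,0,0,0]]' 0.6
python3 -m creep '[[0,0,-0.2,0],[0,0,-0.6,0],[0,0,-1,0],[0,0,-1,0]]'
python3 -m creep '[[0,0,-0.3,0],[0,0,-0.3,0.1],[0,0,-0.3,0.2],[0,0,-0.3,0.3],[0,0,-0.3,0.4],[0,0,-0.3,0.4],[0,0,-0.3,0.4]]'
python3 -m creep '[[0,0,0,0.1],[0,0,0,0.2],[0,0,0,0.271],[0,0,0,0.271],[0,0,0,0.271],[0,0,0,0.271]]' 0.2
python3 - <<'E'
from h import *
o=ctrl.observe();print(o['time'],o['qpos'])
im=grab('top');W=cloud(im)
T=W[200:225,300:330].reshape(-1,3);T=T[(T[:,2]>.198)&(T[:,2]<.212)];print('tab',np.round(T.mean(0),4),len(T))
cv2.imwrite('pics/t4.png',cv2.resize(im['pixels'][140:240,290:415],None,fx=4.8,fy=4.8))
E
```

```text
time: 24.65
tcp_pos: [0.5705, -0.1902, 0.1406]
tcp_rot: [3.141, 0.0, 1.497]
force: [-1.2, -0.3, 5.0]
opening: 0.0386
finger_force: 42.7
time: 25.28
tcp_pos: [0.5703, -0.19, 0.1399]
tcp_rot: [-3.142, -0.0, 1.497]
force: [0.1, -1.0, 0.5]
opening: 0.0687
finger_force: 0.0
time: 25.78
tcp_pos: [0.5726, -0.1908, 0.2439]
tcp_rot: [3.134, 0.002, 1.497]
force: [0.2, 0.2, -1.0]
opening: 0.0685
finger_force: 0.0
time: 26.65
tcp_pos: [0.5698, -0.1899, 0.2688]
tcp_rot: [-3.14, 0.001, 0.366]
force: [0.4, 0.1, 0.9]
opening: 0.0685
finger_force: 0.0
time: 27.4
tcp_pos: [0.5526, -0.2295, 0.2689]
tcp_rot: [-3.106, 0.003, -0.411]
force: [0.1, 0.4, 0.0]
opening: 0.0514
finger_force: 0.0
27.4 [-0.41247612  0.38029684  0.13511921  1.32872138  0.03513694  3.14058048]
tab [ 0.4695 -0.1188  0.2051] 56
```

View pics/t4.png

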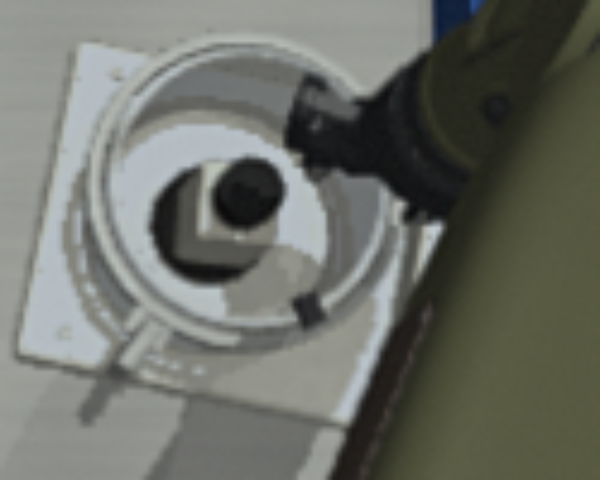

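The bottle stands in the middle of the pad at crop (230,210), and the tab hasn't moved. The last joint hit its range, so I'll turn the other way to the equivalent yaw of 2.53.

```bash
python3 -m creep '[[0,0,0,-0.06],[0,0,0,-0.12],[0,0,0,-0.18],[0,0,0,-0.24],[0,0,0,-0.3],[0,0,0,-0.36],[0,0,0,-0.42],[0,0,0,-0.45]]' >/dev/null
python3 -m creep '[[0,0,0,-0.06],[0,0,0,-0.12],[0,0,0,-0.18],[0,0,0,-0.24],[0,0,0,-0.3],[0,0,0,-0.36],[0,0,0,-0.42],[0,0,0,-0.45]]'
python3 -c "
from cell import ctrl;o=ctrl.observe();print(o['qpos'])"
```

```text
time: 29.45
tcp_pos: [0.554, -0.2271, 0.2695]
tcp_rot: [3.108, -0.013, 2.424]
force: [-0.3, -0.6, -0.5]
opening: 0.0508
finger_force: 0.0
[-0.40824845  0.38001536  0.13612619  1.32892832  0.03582931  0.30936658]
```

```bash
python3 -m creep '[[0.4,0.1,0,-0.02],[0.68,0.13,0,-0.033],[0.68,0.13,0,-0.033]]' >/dev/null
python3 -m creep '[[0.4,0.1,0,0],[0.68,0.2,0,0],[0.68,0.2,0,0],[0.68,0.2,0,0]]' 0.3
python3 -c "
from cell import ctrl;o=ctrl.observe();print(o['qpos'])"
```

```text
time: 30.32
tcp_pos: [0.4688, -0.1183, 0.2726]
tcp_rot: [3.107, -0.007, 2.522]
force: [0.2, -0.1, 0.3]
opening: 0.0555
finger_force: 0.0
[-0.27026731  0.16962565 -0.14970816  1.24641693  0.03486795  0.34910157]
```

```bash
python3 -m creep '[[0,-0.01,0.3,0],[0,-0.02,0.6,0],[0,-0.03,0.8,0],[0,-0.035,0.95,0],[0,-0.035,1,0],[0,-0.035,1,0]]' 
python3 -m creep '[[0,0,0,0],[0,0,0,0],[0,0,0,0],[0,0,0,0],[0,0,0,0],[0,0,0,0]]' -1 30
```

```text
time: 31.08
tcp_pos: [0.4673, -0.1178, 0.1723]
tcp_rot: [3.107, -0.009, 2.522]
force: [0.2, -0.2, -0.1]
opening: 0.0555
finger_force: 0.0
time: 31.82
tcp_pos: [0.4676, -0.1172, 0.1733]
tcp_rot: [3.106, -0.007, 2.523]
force: [1.0, 2.5, 5.2]
opening: 0.0124
finger_force: 29.7
```

```bash
for i in 1 2; do python3 -m creep '[[-0.005,-0.108,-0.004,-0.028],[-0.019,-0.215,-0.008,-0.056],[-0.042,-0.321,-0.011,-0.083],[-0.075,-0.424,-0.015,-0.111],[-0.075,-0.424,-0.015,-0.111]]'; done
python3 - <<'E'
from h import *
o=ctrl.observe();v=o['tcp_pos']-[.5703,-.1896,0];print(o['qpos'][5],np.hypot(*v[:2]),np.degrees(np.arctan2(v[1],v[0]))%360,o['tcp_rot'])
E
```

```text
time: 32.45
tcp_pos: [0.4498, -0.1573, 0.1733]
tcp_rot: [3.107, 0.007, 2.869]
force: [4.0, 1.2, 4.7]
opening: 0.0124
finger_force: 31.1
time: 33.08
tcp_pos: [0.4466, -0.1999, 0.1733]
tcp_rot: [3.111, 0.02, -3.065]
force: [6.0, 0.6, 3.8]
opening: 0.0119
finger_force: 29.7
-0.5210713352743501 0.12414222337628782 184.77517342616147 [ 3.1113593   0.01992202 -3.06537508]
```

```bash
python3 -m creep '[[-0.005,-0.108,-0.004,-0.028],[-0.019,-0.215,-0.008,-0.056],[-0.042,-0.321,-0.011,-0.083],[-0.059,-0.378,-0.013,-0.098],[-0.059,-0.378,-0.013,-0.098],[-0.059,-0.378,-0.013,-0.098]]'
python3 - <<'E'
from h import *
o=ctrl.observe();v=o['tcp_pos']-[.5703,-.1896,0];print(np.hypot(*v[:2]),np.degrees(np.arctan2(v[1],v[0]))%360)
im=grab('scene')
cv2.imwrite('pics/s5.png',cv2.resize(im['pixels'][110:210,165:290],None,fx=5,fy=5,interpolation=cv2.INTER_CUBIC))
E
```

```text
time: 33.83
tcp_pos: [0.4554, -0.2365, 0.1733]
tcp_rot: [3.118, 0.028, -2.758]
force: [5.8, 1.3, 1.6]
opening: 0.0118
finger_force: 29.1
0.12409262105438706 202.1990768265347
```

View pics/s5.png

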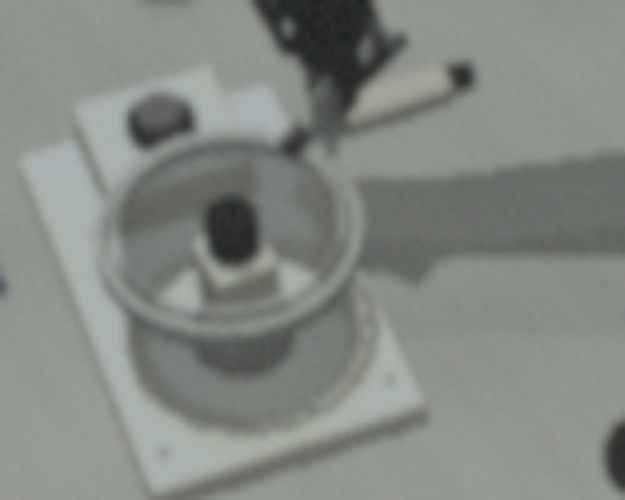

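The tab is now beside the dark mark at crop (295,140). I'll release, rise and measure the alignment.

```bash
python3 -m creep '[[0,0,0,0],[0,0,0,0],[0,0,0,0],[0,0,0,0]]' 0.2 >/dev/null
python3 -m creep '[[0,0,-0.3,0],[0,0,-0.7,0],[0,0,-1,0],[0,0,-1,0]]'
cat > m.py <<'E'
from h import *
c=np.array([.5703,-.1896])
for n in('top','scene'):
    im=grab(n);W=cloud(im);p=im['pixels'].astype(int);d=W[...,:2]-c
    r=np.hypot(d[...,0],d[...,1]);a=np.degrees(np.arctan2(d[...,1],d[...,0]))%360
    t=(r>.104)&(r<.145)&(W[...,2]>.199)&(W[...,2]<.212)&(a>150)&(a<225)
    m=(r>.07)&(r<.096)&(W[...,2]>.175)&(W[...,2]<.195)&(p.max(-1)<95)&(a>170)&(a<235)
    for k,q in(('tab',t),('mark',m)):
        P=W[q]
        if len(P): print(n,k,len(P),np.round(P.mean(0),4),np.round([r[q].mean(),np.median(a[q]),(a[q].min()+a[q].max())/2],4))
E
python3 m.py
```

```text
time: 34.88
tcp_pos: [0.4531, -0.2405, 0.2751]
tcp_rot: [3.12, 0.028, -2.756]
force: [0.2, -0.1, 0.0]
opening: 0.0516
finger_force: 0.0
top tab 19 [ 0.465  -0.2314  0.2056] [1.133000e-01 2.015739e+02 2.021992e+02]
top mark 33 [ 0.494  -0.2194  0.1851] [8.200000e-02 2.008010e+02 2.020814e+02]
scene tab 25 [ 0.4592 -0.2352  0.204 ] [1.202000e-01 2.023725e+02 2.024630e+02]
scene mark 12 [ 0.4997 -0.219   0.1825] [7.650000e-02 2.024358e+02 2.026423e+02]
```

```bash
python3 -m creep '[[-0.06,-0.37,0,0],[-0.13,-0.75,0,0],[-0.13,-0.75,0,0]]' -1 >/dev/null
python3 -m creep '[[-0.06,-0.37,0,0],[-0.13,-0.74,0,0],[-0.13,-0.74,0,0],[-0.13,-0.74,0,0]]'
python3 m.py
python3 - <<'E'
from h import *
W=cloud(load('scene'));S=W.reshape(-1,3);d=np.hypot(S[:,0]-.5335,S[:,1]+.369)
N=S[(d<.03)&(S[:,2]>.095)&(S[:,2]<.12)];print('btn scene',np.round(N.mean(0),4),np.round(np.median(N[:,2]),4),len(N))
E
```

```text
time: 35.85
tcp_pos: [0.5309, -0.3667, 0.2683]
tcp_rot: [3.113, 0.023, -2.756]
force: [-0.2, 0.0, 0.5]
opening: -0.0002
finger_force: 0.0
top tab 52 [ 0.4563 -0.2355  0.2055] [1.229000e-01 2.016336e+02 2.021360e+02]
top mark 34 [ 0.4945 -0.2198  0.1856] [8.170000e-02 2.012719e+02 2.025577e+02]
scene tab 22 [ 0.4614 -0.2346  0.2052] [1.179000e-01 2.021495e+02 2.024451e+02]
scene mark 15 [ 0.497  -0.2212  0.1835] [7.990000e-02 2.022202e+02 2.048563e+02]
btn scene [ 0.5407 -0.3678  0.1038] 0.1048 79
```

Tab (≈201.9°) and mark (≈201.9°) agree, so the collar is locked. Now the button.

Run:
```python
from h import *
from scipy.spatial.transform import Rotation as R
o=ctrl.observe();r=R.from_euler('xyz',o['tcp_rot']).as_matrix()
print(np.round(r.T@(np.array([.5335,-.3687,.112])-o['tcp_pos'])*10,3), np.round(r[:,2],3))
```

```text
[ 0.023 -0.071  1.572] [ 0.012  0.034 -0.999]
```

```bash
python3 -m creep '[[0.02,-0.07,0.3,0],[0.02,-0.07,0.6,0],[0.02,-0.07,0.9,0],[0.02,-0.07,0.9,0]]' >/dev/null
python3 -m creep '[[0,0,0.3,0],[0,0,0.55,0],[0,0,0.65,0],[0,0,0.65,0]]'
python3 -m creep '[[0,0,0.02,0],[0,0,0.04,0],[0,0,0.06,0],[0,0,0.06,0]]'
python3 -m creep '[[0,0,0.01,0],[0,0,0.02,0],[0,0,0.03,0],[0,0,0.03,0]]'
```

```text
time: 36.95
tcp_pos: [0.5348, -0.3698, 0.1151]
tcp_rot: [3.116, 0.025, -2.756]
force: [0.6, 0.9, -0.1]
opening: 0.0001
finger_force: 0.0
time: 37.45
tcp_pos: [0.5347, -0.3697, 0.1082]
tcp_rot: [3.116, 0.024, -2.756]
force: [-0.3, -0.4, -0.1]
opening: 0.0003
finger_force: 0.0
time: 37.95
tcp_pos: [0.5347, -0.3696, 0.1051]
tcp_rot: [3.116, 0.024, -2.756]
force: [-0.1, -0.3, 0.4]
opening: -0.0001
finger_force: 0.0
```

```bash
for i in 1 2 3; do
python3 -m creep '[[0,0,0.015,0],[0,0,0.03,0],[0,0,0.03,0]]' | grep -E "tcp_pos|force: \["; done
```

```text
tcp_pos: [0.5349, -0.3697, 0.1025]
force: [0.1, 0.0, 2.7]
tcp_pos: [0.535, -0.3697, 0.0994]
force: [0.2, -0.8, 4.1]
tcp_pos: [0.535, -0.3697, 0.0964]
force: [-1.3, -1.7, 4.6]
```

```bash
for i in 1 2 3; do
python3 -m creep '[[0,0,0.01,0],[0,0,0.015,0],[0,0,0.015,0]]' | grep -E "tcp_pos|force: \["; done
```

```text
tcp_pos: [0.535, -0.3697, 0.0961]
force: [-2.7, -0.5, 10.8]
tcp_pos: [0.535, -0.3698, 0.0959]
force: [-4.7, -0.1, 15.3]
tcp_pos: [0.5351, -0.3698, 0.0958]
force: [-7.1, 1.3, 21.8]
```

The button hit its bottom stop at z ≈ .096. I'll release it, retreat and do a final check.

```bash
python3 -m creep '[[0,0,-0.1,0],[0,0,-0.3,0],[0,0,-0.7,0],[0,0,-1,0],[0,0,-1,0]]' >/dev/null
python3 -m creep '[[0,0,-0.5,0],[0,0,-1,0],[0,0,-1,0],[0,0,-1,0],[0,0,-1,0]]'
python3 m.py
python3 - <<'E'
from h import *
W=cloud(load('scene'));S=W.reshape(-1,3);d=np.hypot(S[:,0]-.5335,S[:,1]+.369)
N=S[(d<.03)&(S[:,2]>.09)&(S[:,2]<.12)];print('btn',np.median(N[:,2]),len(N))
a=load('top')['pixels'][100:300,120:420];cv2.imwrite('pics/f.png',cv2.resize(a,None,fx=2.6,fy=2.6))
E
```

```text
time: 41.45
tcp_pos: [0.5316, -0.375, 0.289]
tcp_rot: [3.112, 0.022, -2.756]
force: [-0.3, 0.4, -1.6]
opening: 0.0001
finger_force: 0.0
top tab 52 [ 0.4561 -0.2356  0.2053] [1.232000e-01 2.018204e+02 2.019893e+02]
top mark 33 [ 0.4943 -0.2202  0.1855] [8.200000e-02 2.012666e+02 2.026546e+02]
scene tab 22 [ 0.4596 -0.236   0.2045] [1.201000e-01 2.027732e+02 2.032795e+02]
scene mark 19 [ 0.4986 -0.2205  0.183 ] [7.820000e-02 2.032723e+02 2.049061e+02]
btn 0.10195275672306736 99
```

View pics/f.png

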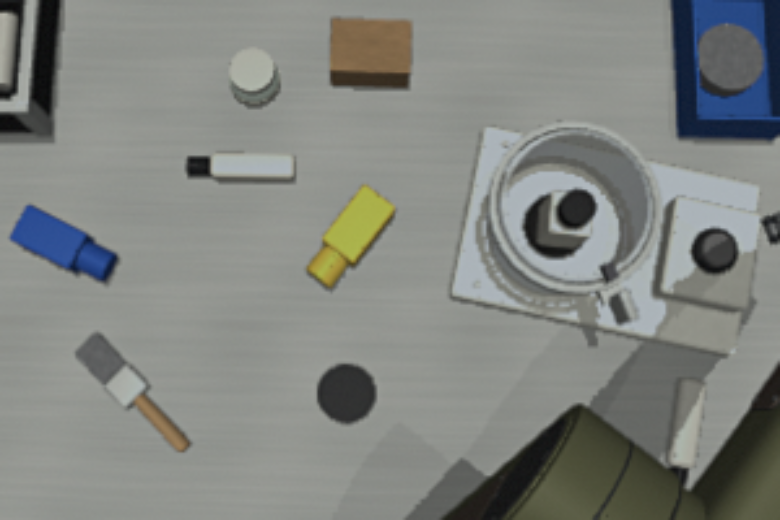

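The picture shows the bottle upright on the pad at (565,215), the tab at (622,305) lined up with the mark at (610,270), and the button back up at (715,250). All bystanders are where they were.

```bash
python3 -c "
from cell import ctrl;print(ctrl.job_done())"
```

```text
the job is handed in; nothing more can be done
None
```

I handed the job in at about 41 s: the bottle was stood up and released, then placed upright mid-pad in the drum, the collar was turned to the locked mark, and the start button was pressed fully down and came back up; the other bench items look unmoved in the final picture, and no verdict came back.

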